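# Start the lamp and trigger the microscope camera

## Robot

A 7-joint arm with a two-finger parallel gripper is mounted at the origin on the work surface. World frame = base frame: x ahead of the robot, y to its left, z up, the work surface at z = 0. Lengths are in m, angles in rad, forces in N, time in s.
With the tool pointing down it reaches from about 0.4 to 0.9 m from the base axis. Payload 5.5 kg.
Tool frame: the origin (TCP) lies at the very end of the fingers, on their centre line; the grasp point (between the pads) lies pinch_z behind it (pinch_z is the distance from the TCP to the grasp point, in m); z points along the fingers, y is the line along which they close (so a half turn about z gives the same grasp; the last joint's range is limited). The gripper opens to 85 mm and grips with 20 to 120 N. Pads are 22 mm wide; open, the fingers measure 114 mm over their backs; the gripper's body (76 mm by 85 mm) begins 54 mm behind the grasp point. The pads swing forward as they close: fully open they stand 13 mm farther back than shut.
Start: joints at [1.442, 0.501, -0.427, 1.55, 0.221, 1.138, -0.21], TCP at [0.248, -0.601, 0.231] pointing down, gripper open.
Joint ranges: [-2.88, 2.88], [-0.31, 2.03], [-1.54, 1.56], [0.2, 2.42], [-1.41, 4.55], [0.19, 2.02], [-2.57, 2.57]. Speed limits (rad/s): [2.57, 2.57, 3.14, 3.14, 3.14, 3.14, 3.14].

## Interface

Orientations are given as a rotation vector (axis times angle).
In Python, from workcell import * gives the robot as it stands.
- The arm moves only by the tool jog_arm, never from a script. Its argument "rows" is text: rows parted by semicolons, each of 7 numbers parted by spaces: the turn, a rotation vector about the tool's x, y, z in rad, then the shift along the tool's x, y, z in m, then the opening, from -1 (shut) to 1 (fully open). A call has 1 to 20 rows; each row shifts and turns the commanded pose from where the row before left it, along the tool's axes as they then stand; what a row does not reach is not made up. A row lasts 1/12 s, in which the tool goes at most 41.7 mm and 7.16 degrees, less where a joint would pass 70% of its speed; a pose out of reach is approached as far as the arm can. A call is refused whole if a number of a shift passes 0.0417 or a number of a turn 0.125, either way. A call with a gripper value outside its range is refused whole. The fingers move at their own pace and stop on an object; "squeeze" is the grip in N (left out, the last holds). Time passes only in rows, so rows that do not move let the fingers close. It gives the time, the measured TCP pose, the force, the opening and the grip force at its end, in the units of the state.
- get_state(): the state, without advancing time (a new reading comes with each control period).
- snapshot(name): name is "side" or "top"; returns a dict with "img" (384x512x3 uint8, blue, green, red), "fx", "fy", "cx", "cy" (pixels), "D" ([k1, k2, p1, p2, k3] as OpenCV has them; the pictures are not rectified), "world_from_camera" (4x4, takes a point from camera to world coordinates). Camera axes: x right, y down, z forward; pixel columns grow to the right and rows downward; lengths in m; the calibration is good to about 2 mm. A picture is of the moment at which its call begins. There is no depth.
- sign_off(): hands the job in; it is judged then, once.
The state is a dict: "time_s": time; "joint_positions": joint angles; "joint_velocities": joint speeds; "joint_efforts": joint torques, N m; "tool_pos": TCP position; "tool_rot": TCP orientation; "wrist_force": force on the tool from outside, world axes, zero at the start; "ft_torque": the same for the moment, N m; "gripper_width": finger opening in m; "grip_force": force on a finger pad.
Only numpy, scipy, OpenCV 4.12 (cv2) and the standard library are available. Lean on these libraries where they do the work, as an engineer would, in place of code of your own. Each camera call takes 0.05 s, during which the arm holds its last target. There are 200 camera calls.

## Task

Take a microscope picture with closed fingertips: first switch on the illuminator by pushing the raised near half of the rocker on its roof all the way down, then push the round lamp key on the console fully in (it stays in), and last press the long bar-shaped shutter key to the bottom and let it spring back. Keep to this order, do not press the square erase key, and do not lift or push the console away or disturb the vial, lens cap, dish and screwdriver. Finish with the hand clear of everything.

Things in the scene. Friction and masses are not known exactly. Their poses are not given: they have to be found in the camera images.
- illuminator: Fixed ivory lamp housing, 220 (x) x 150 (y) x 110 mm high, with a black and aluminium light port and a black dimmer knob on its front (-x) face, which reach up to 42 mm out. Origin under its centre; x points away from the front. Stands left or right, yawed up to 0.35 rad. Rocker pivot at (-60, 0, +115) mm.
- rocker (a joint): Grey rocker in a flat black surround, 44 (housing x) x 26 mm, hinged at mid length about the housing's y; top a shallow V, each half rising outwards by 0.18 rad. -0.18 rad = off (half nearer the housing's front raised, far half level), +0.18 = on (near half level, about 5 mm above the roof). No spring: friction 0.04 Nm keeps it where left (about 3 N when pressed 15 mm from the pivot).
- rocker_near_half (a point): Point on the top face of the rocker's near half, 15 mm from the pivot and midway across; moves with the rocker. Press straight down here: it sinks about 5 mm from off to on, to about 115 to 118 mm above the bench.
- console: Loose ivory control console, 0.9 kg, on rubber feet on the bench, 150 (x) x 210 (y) x 40 mm high, carrying three grey keys in flat black surrounds whose tops stand 50 mm above the bench. Origin under its centre. Yawed up to 0.5 rad. It must stay where it is.
- lamp_key (a joint): Round push key, 26 mm across, at (+35, +60) mm on the console. Travel straight down: 0 = out, 0.006 m = fully in. No spring: a friction of 3 N holds it where it is left, so it stays in. Starts within 1 mm of out.
- lamp_key_top (a point): Centre of the round lamp key's top face; moves with the key.
- shutter_key (a joint): Bar-shaped push key, 22 (x) x 70 (y) mm, at (-40, 0) mm on the console. 0 = out, 0.006 m = fully down; a spring of 1.5 N at rest and 5 N fully down brings it back.
- shutter_key_top (a point): Centre of the bar-shaped shutter key's top face; moves with the key.
- erase_key (a joint): Square push key, 26 x 26 mm, at (+35, -60) mm on the console, not to be pressed. 0 = out, 0.006 m = fully down; sprung like the shutter key.
- erase_key_top (a point): Centre of the square erase key's top face.
- vial: Loose capped sample jar, 28 mm across, 55 mm high, standing on the rear of the illuminator's roof. Origin under its centre. Leave alone.
- lens_cap: Loose metal round cap, 40 mm across, 20 mm high, on the bench beyond the work. Origin under its centre. Leave alone.
- dish: Loose shallow white dish, 90 mm across, 16 mm high, on the bench beyond the work. Origin under its centre. Leave alone.
- screwdriver: Loose screwdriver, 160 mm long, lying along its x on the bench at the robot's right. Leave alone.

How it is judged:
By the outcome, as a careful person would: the job done as asked, in the order asked, and still so for the second after the job is handed in, with the robot touching nothing.
It also fails if it takes over 48 s, if anything falls off the work surface, if the arm or the gripper's body presses on something with over 40 N, if the wrist force passes 120 N, or if a joint passes its speed limit or range.

## Working session

There is one attempt and no reset: what is moved stays moved. The work goes in short steps, Python scripts to look and compute and a tool call to move; the robot and the scene stay as the last step left them, time stands still between calls to the robot, and variables do not carry over. Pictures are saved under pics/ and viewed, at most 10 in all, crops included, and the job is handed in when it is done.

Besides the shell and the picture viewer there is one more tool, called as a command line: name --argument value ..., lists and objects as JSON in quotes. jog_arm: Moves the arm, as the interface text tells. Its arguments: {"type":"object","properties":{"rows":{"type":"string"},"squeeze":{"type":"number"}},"required":["rows"]}

```bash
mkdir -p pics; python3 - <<'E'
from workcell import *
import cv2,numpy as np,pickle
s=get_state();print({k:np.round(v,3) for k,v in s.items()})
d={}
for n in("side","top"):
    p=snapshot(n);d[n]=p;cv2.imwrite(f"pics/{n}0.png",p["img"])
    print(n,p["fx"],p["fy"],p["cx"],p["cy"],p["D"],np.round(p["world_from_camera"],3))
pickle.dump(d,open("d.pkl","wb"))
E
```

```text
{'time_s': np.float64(0.0), 'joint_positions': array([ 1.442,  0.502, -0.427,  1.551,  0.221,  1.138, -0.21 ]), 'joint_velocities': array([-0.   , -0.001,  0.   , -0.   , -0.001,  0.001, -0.001]), 'joint_efforts': array([-0.0000e+00, -5.6952e+01, -5.8160e+00, -2.8095e+01,  1.1000e-02,
        1.2000e-02, -0.0000e+00]), 'tool_pos': array([ 0.248, -0.6  ,  0.23 ]), 'tool_rot': array([-3.08 , -0.611,  0.   ]), 'wrist_force': array([-0.106, -0.595,  0.159]), 'ft_torque': array([-0.019,  0.04 , -0.023]), 'grip_force': np.float64(0.0), 'gripper_width': np.float64(0.085)}
side 364.04511098229153 364.04511098229153 253.81522955898458 194.65052196832968 [-0.06032808  0.          0.          0.          0.        ] [[-0.985 -0.098  0.139  0.504]
 [-0.17   0.522 -0.836  0.628]
 [ 0.01  -0.847 -0.532  0.556]
 [ 0.     0.     0.     1.   ]]
top 440.0507730972134 440.0507730972134 257.67964950578386 194.02337478037214 [-0.08003366  0.          0.          0.          0.        ] [[ 0.025 -0.993  0.116  0.486]
 [-1.    -0.025  0.006 -0.086]
 [-0.003 -0.116 -0.993  1.377]
 [ 0.     0.     0.     1.   ]]
```

View pics/top0.png

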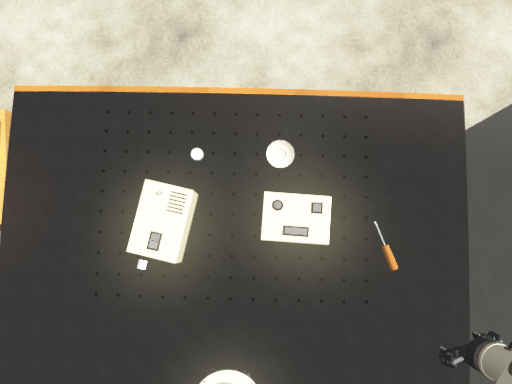

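View pics/side0.png

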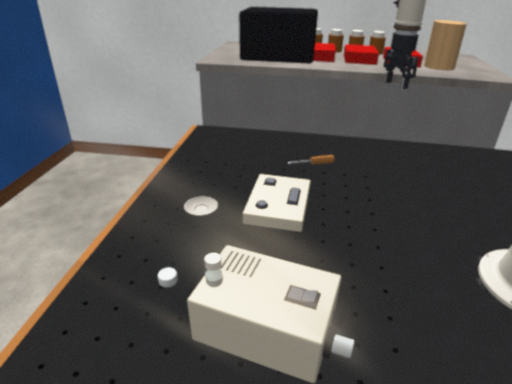

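The top view shows the rocker at (154,241), lamp key (278,205), shutter bar (296,231) and erase key (317,208). In the side view they are at (302,297), (261,204), (294,196) and (270,182). The illuminator is on the robot's left, with the vial at the rear of its roof.

```bash
cat > h.py <<'E'
import cv2,numpy as np
def ray(p,uv):
    K=np.array([[p["fx"],0,p["cx"]],[0,p["fy"],p["cy"]],[0,0,1]])
    n=cv2.undistortPoints(np.float64(uv).reshape(-1,1,2),K,np.array(p["D"])).reshape(-1,2)
    T=p["world_from_camera"];r=np.c_[n,np.ones(len(n))]@T[:3,:3].T
    return T[:3,3],r
def plane(p,uv,z):
    o,r=ray(p,uv);return o+r*((z-o[2])/r[:,2])[:,None]
def tri(p,a,q,b):
    A=np.zeros((3,3));y=np.zeros(3)
    for P,u in((p,a),(q,b)):
        o,r=ray(P,u);r=r[0]/np.linalg.norm(r[0]);M=np.eye(3)-np.outer(r,r);A+=M;y+=M@o
    return np.linalg.solve(A,y)
def blob(p,uv,h,thr):
    u,v=uv;g=cv2.cvtColor(p["img"],6)[v-h:v+h+1,u-h:u+h+1]
    c,_=cv2.findContours((g<thr).astype(np.uint8),0,1)
    c=min(c,key=lambda c:-cv2.pointPolygonTest(c,(h,h),True))
    (x,y),s,a=cv2.minAreaRect(c);m=cv2.moments(c)
    return (m["m10"]/m["m00"]+u-h,m["m01"]/m["m00"]+v-h),s,cv2.boxPoints(((x,y),s,a))+[u-h,v-h],cv2.contourArea(c)
E
python3 - <<'E'
import pickle,numpy as np,cv2
from h import *
np.set_printoptions(precision=4,suppress=True)
d=pickle.load(open("d.pkl","rb"));T,S=d["top"],d["side"]
for n,t,s,z in(("rocker",(154,241),(302,297),.115),("lamp",(278,205),(261,204),.045),("shut",(296,231),(294,196),.045),("erase",(317,208),(270,182),.045)):
    a=blob(T,t,20,150);b=blob(S,s,24,130)
    print(n,a[0],a[1],b[0],b[1],"\n top",plane(T,a[0],z)[0],"side",plane(S,b[0],z)[0],"tri",tri(T,a[0],S,b[0]))
    if n in("rocker","shut"):
        print(plane(T,a[2],z)[:,:2].tolist())
# body outlines
g=cv2.cvtColor(T["img"],6)
c,_=cv2.findContours((g>140).astype(np.uint8),0,1)
for k in c:
    if 1500<cv2.contourArea(k)<8000:
        r=cv2.minAreaRect(k);print(r,plane(T,[r[0]],.04),plane(T,cv2.boxPoints(r),.04)[:,:2].tolist())
o=np.hstack([cv2.resize(T["img"][170:270,110:340],None,fx=3.4,fy=3.4,interpolation=2)])
s=cv2.resize(S["img"][170:320,230:330],None,fx=3,fy=3,interpolation=2)
cv2.imwrite("pics/c1.png",o);
E
```

```text
Traceback (most recent call last):
  File "h.py", line 19, in blob
    return (m["m10"]/m["m00"]+u-h,m["m01"]/m["m00"]+v-h),s,cv2.boxPoints(((x,y),s,a))+[u-h,v-h],cv2.contourArea(c)
            ~~~~~~~~^~~~~~~~~
ZeroDivisionError: float division by zero
```

```bash
sed -i 's/c=min(c,key.*/c=max([k for k in c if cv2.contourArea(k)>25],key=lambda k:cv2.pointPolygonTest(k,(h,h),True))/' h.py
cat > m.py <<'E'
import pickle,numpy as np,cv2
from h import *
np.set_printoptions(precision=4,suppress=True)
d=pickle.load(open("d.pkl","rb"));T,S=d["top"],d["side"]
g=cv2.cvtColor(T["img"],6);gs=cv2.cvtColor(S["img"],6)
for n,t,s,z in(("rocker",(154,241),(302,297),.115),("lamp",(278,205),(261,204),.045),("shut",(296,231),(294,196),.045),("erase",(317,208),(270,182),.045)):
    print(n,g[t[1],t[0]],gs[s[1],s[0]])
    a=blob(T,t,13 if n!="shut" else 17,160);b=blob(S,s,20 if n=="rocker" else 13,150)
    print(np.round(a[0],1),np.round(a[1],1),np.round(b[0],1),np.round(b[1],1),"\n top",plane(T,a[0],z)[0],"side",plane(S,b[0],z)[0],"tri",tri(T,a[0],S,b[0]))
    if n in("rocker","shut"): print(plane(T,a[2],z)[:,:2])
c,_=cv2.findContours((g>140).astype(np.uint8),0,1)
for k in c:
    if 1500<cv2.contourArea(k)<8000:
        r=cv2.minAreaRect(k);print(np.round(r[0]),plane(T,[r[0]],.04),plane(T,cv2.boxPoints(r),.04)[:,:2])
o=cv2.resize(T["img"][170:270,110:340],None,fx=3.4,fy=3.4,interpolation=2)
s=cv2.resize(S["img"][170:230,230:330],None,fx=3.9,fy=3.9,interpolation=2);s2=cv2.resize(S["img"][270:330,260:360],None,fx=3.9,fy=3.9,interpolation=2)
w=np.hstack([s,s2]);w=np.pad(w,((0,0),(0,max(0,o.shape[1]-w.shape[1])),(0,0)))[:,:o.shape[1]]
cv2.imwrite("pics/c1.png",np.vstack([o,w]))
E
python3 m.py
```

```text
rocker 193 156Traceback (most recent call last):
  File "m.py", line 8, in <module>
    a=blob(T,t,13 if n!="shut" else 17,160);b=blob(S,s,20 if n=="rocker" else 13,150)
  File "h.py", line 17, in blob
    c=max([k for k in c if cv2.contourArea(k)>25],key=lambda k:cv2.pointPolygonTest(k,(h,h),True))
ValueError: max() iterable argument is empty
```

```bash
python3 - <<'E'
import pickle,cv2,numpy as np
d=pickle.load(open("d.pkl","rb"));T=d["top"]["img"];S=d["side"]["img"]
g=cv2.cvtColor(T,6);print(g.shape,cv2.COLOR_BGR2GRAY);print(g[226:258:2,140:172:2]);print(cv2.cvtColor(S,6)[196,280:310:2])
o=cv2.resize(T[170:270,110:340],None,fx=3.4,fy=3.4,interpolation=2)
s=cv2.resize(S[170:230,230:330],None,fx=3.9,fy=3.9,interpolation=2);s2=cv2.resize(S[270:330,260:360],None,fx=3.9,fy=3.9,interpolation=2)
w=np.hstack([s,s2]);w=cv2.copyMakeBorder(w,0,0,0,max(0,o.shape[1]-w.shape[1]),0)[:,:o.shape[1]]
cv2.imwrite("pics/c1.png",np.vstack([o,w]))
E
```

```text
(384, 512) 6
[[254 254 254 254 254 254 254 254 254 254 254 254 254 254 254 254]
 [254 254 254 254 254 254 254 254 254 254 254 254 254 254 254 254]
 [254 254 254 254 254 253 254 254 254 254 254 254 254 254 254 254]
 [254 254 254 254 254 240 128 141 196 238 252 254 254 254 254 254]
 [254 254 254 254 254 141 188 188 178 179 123 234 254 254 254 254]
 [254 254 254 254 253 132 187 188 189 191 123 253 254 254 254 254]
 [254 254 254 254 252 144 188 187 188 186 123 254 254 254 254 254]
 [254 254 254 254 233 218 147 178 188 171 208 254 254 254 254 254]
 [254 253 254 254 122 198 197 197 184 159 234 254 254 254 254 254]
 [254 254 254 253 143 197 198 198 202 117 253 254 254 254 254 254]
 [253 254 254 252 203 197 197 198 188 161 254 254 254 254 254 254]
 [254 254 254 237 105 123 136 179 179 195 254 254 254 254 254 254]
 [253 254 254 254 254 253 250 220 132 244 254 254 254 254 254 254]
 [253 253 254 254 254 254 254 254 254 254 254 254 254 254 254 254]
 [251 254 254 254 254 254 254 254 254 254 254 254 254 254 254 254]
 [ 92 111 157 232 251 254 254 254 254 254 254 254 254 254 254 254]]
[241 241 241 237 163 136 139 134 130  85 219 239 239 206  79]
```

View pics/c1.png

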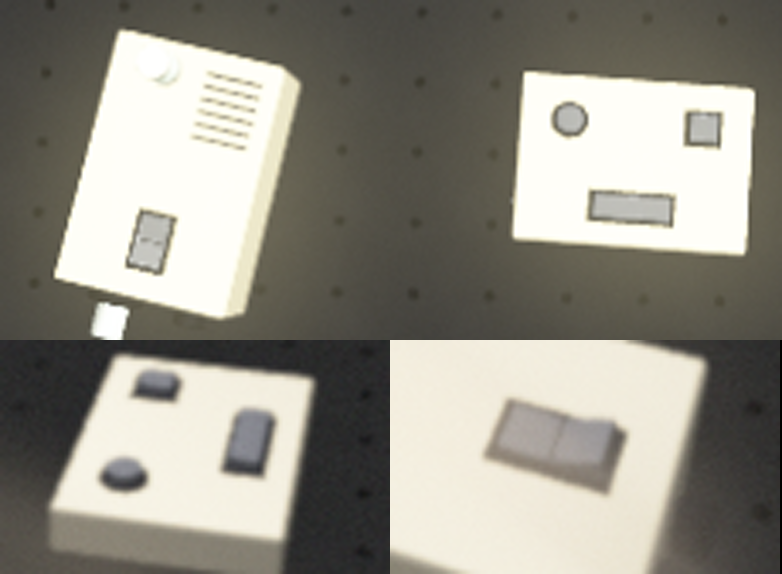

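The crop shows the rocker surround and three keys clearly against bright ivory. The near half of the rocker (towards the light port) is raised. The thresholds were too low, so I'm raising them.

```bash
python3 - <<'E'
import pickle,numpy as np,cv2
from h import *
np.set_printoptions(precision=4,suppress=True)
d=pickle.load(open("d.pkl","rb"));T,S=d["top"],d["side"]
for n,t,s,z in(("rocker",(154,241),(302,297),.111),("lamp",(278,205),(261,204),.045),("shut",(296,231),(294,196),.045),("erase",(317,208),(270,182),.045)):
    h=13 if n!="shut" else 17
    a=blob(T,t,h,225);b=blob(S,s,h+6 if n=="rocker" else h-1,190)
    print(n,np.round(a[0],1),np.round(a[1],1),np.round(b[0],1),"\n top",plane(T,a[0],z)[0],"side",plane(S,b[0],z)[0],"tri",tri(T,a[0],S,b[0]))
    if n in("rocker","shut"):
        P=plane(T,a[2],z)[:,:2];e=[P[1]-P[0],P[2]-P[1]];e=[(np.linalg.norm(x),np.arctan2(x[1],x[0])) for x in e];print(np.array(e))
E
```

```text
rocker [154.  240.7] [11.6 18.2] [302.6 296.6] 
 top [0.4918 0.2169 0.111 ] side [0.4908 0.2166 0.111 ] tri [0.4913 0.2169 0.1113]
[[ 0.052  -0.1994]
 [ 0.034  -1.7836]]
lamp [277.  204.8] [10. 10.] [261.3 204.3] 
 top [ 0.6107 -0.1371  0.045 ] side [ 0.6102 -0.1331  0.045 ] tri [ 0.6109 -0.1372  0.0423]
shut [295.2 230.8] [25.9  9.6] [293.5 196.3] 
 top [ 0.5332 -0.1936  0.045 ] side [ 0.5328 -0.1865  0.045 ] tri [ 0.5332 -0.194   0.0403]
[[ 0.029  -0.0519]
 [ 0.0785 -1.6179]]
erase [316.3 207.4] [11. 11.] [270.  181.5] 
 top [ 0.6056 -0.2567  0.045 ] side [ 0.604  -0.2517  0.045 ] tri [ 0.6052 -0.2571  0.0419]
```

jog_arm --rows "0 0 0.06 0 0 0 -1;0 0 0.06 0 0 0 -1;0 0 0.06 0 0 0 -1;0 0 0.06 0 0 0 -1;0 0 0.06 0 0 0 -1;0 0 0.06 0 0 0 -1;0 0 0.06 0 0 0 -1;0 0 0.06 0 0 0 -1;0 0 0.06 0 0 0 -1;0 0 0.06 0 0 0 -1;0 0 0 0.025 0 0 -1;0 0 0 0.025 0 0 -1;0 0 0 0.025 0 0 -1;0 0 0 0.025 0 0 -1;0 0 0 0.025 0 0 -1;0 0 0 0.025 0 0 -1;0 0 0 0 0 0 -1" --squeeze 20

```text
time_s: 1.52
tool_pos: [0.4017, -0.6294, 0.2299]
tool_rot: [-3.123, 0.317, -0.006]
wrist_force: [1.2, 1.8, 0.4]
gripper_width: -0.0
grip_force: 0.0
```

jog_arm --rows "0 0 0 0 -0.01 0 -1;0 0 0 0 -0.02 0 -1;0 0 0 0 -0.03 0 -1;0 0 0 0 -0.03 0 -1;0 0 0 0 -0.03 0 -1;0 0 0 0 -0.03 0 -1;0 0 0 0 -0.03 0 -1;0 0 0 0 -0.03 0 -1;0 0 0 0 -0.03 0 -1;0 0 0 0 -0.03 0 -1;0 0 0 0 -0.03 0 -1;0 0 0 0 -0.03 0 -1;0 0 0 0 -0.03 0 -1;0 0 0 0 -0.03 0 -1;0 0 0 0 -0.03 0 -1;0 0 0 0 -0.03 0 -1;0 0 0 0 -0.03 0 -1;0 0 0 0 -0.03 0 -1;0 0 0 0 -0.02 0 -1;0 0 0 0 -0.01 0 -1"

```text
time_s: 3.18
tool_pos: [0.5055, -0.1005, 0.2314]
tool_rot: [3.125, -0.322, -0.001]
wrist_force: [-0.4, 0.5, 0.3]
gripper_width: -0.0003
grip_force: 0.0
```

jog_arm --rows "0 0 0 -0.004 -0.013 0 -1;0 0 0 -0.008 -0.026 0 -1;0 0 0 -0.008 -0.026 0 -1;0 0 0 -0.008 -0.026 0 -1;0 0 0 -0.008 -0.026 0 -1;0 0 0 -0.008 -0.026 0 -1;0 0 0 -0.008 -0.026 0 -1;0 0 0 -0.008 -0.026 0 -1;0 0 0 -0.008 -0.026 0 -1;0 0 0 -0.008 -0.026 0 -1;0 0 0 -0.008 -0.026 0 -1;0 0 0 -0.008 -0.026 0 -1;0 0 0 -0.003 -0.009 0 -1;0 0 0 0 0 0.02 -1;0 0 0 0 0 0.03 -1;0 0 0 0 0 0.02 -1;0 0 0 0 0 0.01 -1;0 0 0 0 0 0 -1;0 0 0 0 0 0 -1"

```text
time_s: 4.77
tool_pos: [0.4774, 0.2166, 0.1514]
tool_rot: [3.124, -0.328, -0.001]
wrist_force: [-0.3, 0.6, 0.6]
gripper_width: 0.0003
grip_force: 0.0
```

jog_arm --rows "0 0 0 -0.001 -0.003 0.01 -1;0 0 0 0 0 0.01 -1;0 0 0 0 0 0.005 -1;0 0 0 0 0 0.002 -1;0 0 0 0 0 0.002 -1;0 0 0 0 0 0.002 -1;0 0 0 0 0 0 -1;0 0 0 0 0 0 -1"

```text
time_s: 5.43
tool_pos: [0.4772, 0.2209, 0.1205]
tool_rot: [-3.124, 0.326, -0.001]
wrist_force: [0.9, 0.2, -0.3]
gripper_width: -0.0003
grip_force: 0.0
```

```bash
python3 - <<'E'
from workcell import *
import cv2,numpy as np
a=snapshot("side")["img"][250:350,230:360];b=snapshot("top")["img"][190:290,100:230]
cv2.imwrite("pics/r1.png",cv2.resize(np.hstack([a,b]),None,fx=3,fy=3,interpolation=2))
E
```

```text
(no output)
```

View pics/r1.png

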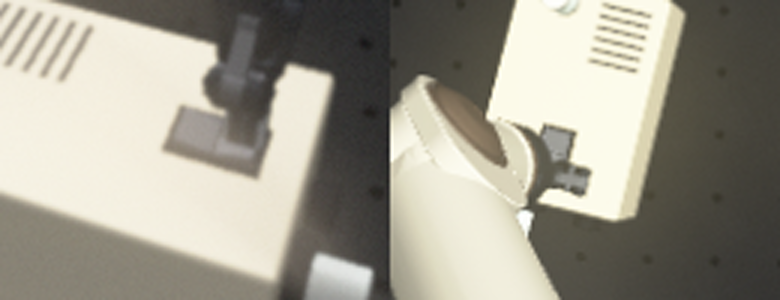

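In the side view (left) the fingertips at (245,140) sit over the rocker's near half, just at contact. I'll press.

jog_arm --rows "0 0 0 0 0 0.001 -1;0 0 0 0 0 0.001 -1;0 0 0 0 0 0.001 -1;0 0 0 0 0 0.001 -1;0 0 0 0 0 0 -1;0 0 0 0 0 0 -1"

```text
time_s: 6.03
tool_pos: [0.4769, 0.2208, 0.1162]
tool_rot: [-3.125, 0.326, 0.0]
wrist_force: [-0.8, 0.2, 1.8]
gripper_width: -0.0
grip_force: 0.2
```

jog_arm --rows "0 0 0 0 0 0.001 -1;0 0 0 0 0 0 -1;0 0 0 0 0 0.001 -1;0 0 0 0 0 0 -1;0 0 0 0 0 0 -1"

```text
time_s: 6.45
tool_pos: [0.477, 0.2208, 0.1151]
tool_rot: [3.124, -0.326, 0.001]
wrist_force: [-3.1, -1.0, 8.9]
gripper_width: -0.0001
grip_force: 4.5
```

jog_arm --rows "0 0 0 0 0 0.001 -1;0 0 0 0 0 0.001 -1;0 0 0 0 0 0 -1;0 0 0 0 0 0 -1"

```text
time_s: 6.78
tool_pos: [0.4771, 0.2209, 0.1149]
tool_rot: [3.123, -0.326, 0.002]
wrist_force: [-8.7, -4.0, 24.8]
gripper_width: -0.0003
grip_force: 12.9
```

jog_arm --rows "0 0 0 0 0 -0.01 -1;0 0 0 0 0 -0.02 -1;0 0 0 0 0 -0.03 -1;0 0 0 0 0 -0.02 -1;0 0 0 0 0 -0.01 -1;0 0 0 0.008 0.013 0 -1;0 0 0 0.017 0.027 0 -1;0 0 0 0.017 0.027 0 -1;0 0 0 0.017 0.027 0 -1;0 0 0 0.017 0.027 0 -1;0 0 0 0.017 0.027 0 -1;0 0 0 0.017 0.027 0 -1;0 0 0 0.017 0.027 0 -1;0 0 0 0.017 0.027 0 -1;0 0 0 0.017 0.027 0 -1;0 0 0 0.017 0.027 0 -1;0 0 0 0.017 0.027 0 -1;0 0 0 0.009 0.013 0 -1;0 0 0 0 0 0 -1;0 0 0 0 0 0 -1"

```text
time_s: 8.45
tool_pos: [0.6093, -0.1378, 0.2013]
tool_rot: [-3.124, 0.329, 0.002]
wrist_force: [0.6, 1.4, -0.5]
gripper_width: 0.0001
grip_force: 0.0
```

```bash
python3 - <<'E'
from workcell import *
import cv2,numpy as np
a=snapshot("side")["img"][250:350,230:360]
cv2.imwrite("pics/r2.png",cv2.resize(a,None,fx=4,fy=4,interpolation=2))
E
```

```text
(no output)
```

View pics/r2.png

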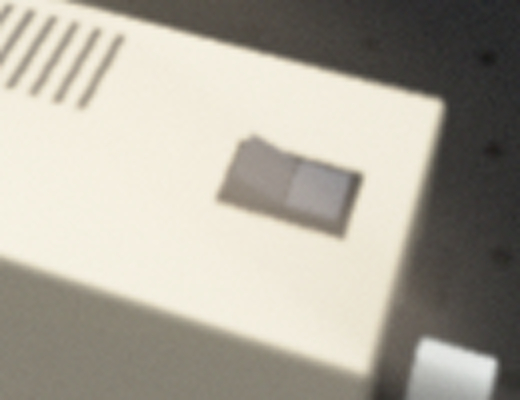

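The rocker is now on: the near half at (320,190) is level and the far half is raised. Next I'll descend over the lamp key.

jog_arm --rows "0 0 0 0.0015 0 0.015 -1;0 0 0 0 0 0.025 -1;0 0 0 0 0 0.03 -1;0 0 0 0 0 0.03 -1;0 0 0 0 0 0.025 -1;0 0 0 0 0 0.012 -1;0 0 0 0 0 0.005 -1;0 0 0 0 0 0 -1;0 0 0 0 0 0.002 -1;0 0 0 0 0 0.002 -1;0 0 0 0 0 0.002 -1;0 0 0 0 0 0 -1;0 0 0 0 0 0 -1"

```text
time_s: 9.58
tool_pos: [0.6116, -0.138, 0.055]
tool_rot: [3.124, -0.327, 0.002]
wrist_force: [-0.1, -0.5, 0.2]
gripper_width: 0.0001
grip_force: 0.0
```

jog_arm --rows "0 0 0 0 0 0.002 -1;0 0 0 0 0 0.002 -1;0 0 0 0 0 0.002 -1;0 0 0 0 0 0.002 -1;0 0 0 0 0 0.001 -1;0 0 0 0 0 0.001 -1;0 0 0 0 0 0 -1;0 0 0 0 0 0 -1"

```text
time_s: 10.25
tool_pos: [0.6113, -0.1378, 0.0442]
tool_rot: [-3.125, 0.326, -0.0]
wrist_force: [-0.1, -0.4, 0.7]
gripper_width: 0.0
grip_force: 0.4
```

jog_arm --rows "0 0 0 0 0 0.0007 -1;0 0 0 0 0 0.0007 -1;0 0 0 0 0 0 -1;0 0 0 0 0 0 -1"

```text
time_s: 10.58
tool_pos: [0.6114, -0.1378, 0.0441]
tool_rot: [3.124, -0.326, 0.0]
wrist_force: [-3.4, -0.4, 10.2]
gripper_width: 0.0002
grip_force: 4.8
```

jog_arm --rows "0 0 0 0 0 0.0007 -1;0 0 0 0 0 0 -1;0 0 0 0 0 -0.01 -1;0 0 0 0 0 -0.02 -1;0 0 0 0 0 -0.015 -1;0 0 0 -0.008 0.009 0 -1;0 0 0 -0.016 0.0175 0 -1;0 0 0 -0.017 0.0175 0 -1;0 0 0 -0.016 0.0175 0 -1;0 0 0 -0.008 0.009 0 -1;0 0 0 0 0 0 -1;0 0 0 0 0 0 -1"

```text
time_s: 11.58
tool_pos: [0.5328, -0.1937, 0.0871]
tool_rot: [-3.124, 0.329, -0.0]
wrist_force: [-0.2, -0.5, 0.4]
gripper_width: 0.0003
grip_force: 0.0
```

```bash
python3 - <<'E'
from workcell import *
import cv2,numpy as np
a=snapshot("side")["img"][150:250,210:340];b=snapshot("top")["img"][160:260,230:360]
cv2.imwrite("pics/l1.png",cv2.resize(np.hstack([a,b]),None,fx=3,fy=3,interpolation=2))
E
```

```text
(no output)
```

View pics/l1.png

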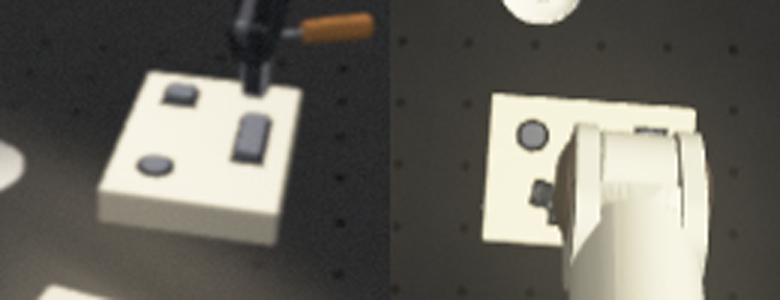

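The lamp key at (155,165) is visibly low and staying in, and the console hasn't moved. The tip is above the shutter bar, so I'll press it.

jog_arm --rows "0 0 0 0 0 0.01 -1;0 0 0 0 0 0.012 -1;0 0 0 0 0 0.008 -1;0 0 0 0 0 0.003 -1;0 0 0 0 0 0.002 -1;0 0 0 0 0 0.002 -1;0 0 0 0 0 0.002 -1;0 0 0 0 0 0.002 -1;0 0 0 0 0 0.001 -1;0 0 0 0 0 0.001 -1;0 0 0 0 0 0 -1;0 0 0 0 0 0 -1"

```text
time_s: 12.68
tool_pos: [0.5331, -0.193, 0.0445]
tool_rot: [-3.124, 0.326, -0.0]
wrist_force: [-2.0, 2.1, 5.2]
gripper_width: 0.0
grip_force: 2.3
```

jog_arm --rows "0 0 0 0 0 0.001 -1;0 0 0 0 0 0.001 -1;0 0 0 0 0 0 -1;0 0 0 0 0 0 -1;0 0 0 0 0 0 -1"

```text
time_s: 13.1
tool_pos: [0.5332, -0.1931, 0.0439]
tool_rot: [3.124, -0.326, 0.0]
wrist_force: [-5.9, 2.8, 16.7]
gripper_width: -0.0001
grip_force: 8.8
```

jog_arm --rows "0 0 0 0 0 0 -1;0 0 0 0 0 -0.005 -1;0 0 0 0 0 -0.01 -1;0 0 0 0 0 -0.02 -1;0 0 0 0 0 -0.03 -1;0 0 0 0 0 -0.03 -1;0 0 0 0 0 -0.03 -1;0 0 0 0 0 -0.03 -1;0 0 0 0 0 -0.03 -1;0 0 0 0.005 0.02 -0.01 -1;0 0 0 0.005 0.03 0 -1;0 0 0 0.005 0.03 0 -1;0 0 0 0.005 0.03 0 -1;0 0 0 0.005 0.03 0 -1;0 0 0 0.005 0.03 0 -1;0 0 0 0.005 0.03 0 -1;0 0 0 0.005 0.02 0 -1;0 0 0 0 0 0 -1;0 0 0 0 0 0 -1;0 0 0 0 0 0 -1"

```text
time_s: 14.77
tool_pos: [0.527, -0.4161, 0.2372]
tool_rot: [-3.124, 0.326, -0.001]
wrist_force: [-0.3, 0.8, -0.3]
gripper_width: -0.0004
grip_force: 0.0
```

```bash
python3 - <<'E'
from workcell import *
import cv2,numpy as np,pickle
a=snapshot("side")["img"];b=snapshot("top")["img"]
cv2.imwrite("pics/f1.png",np.vstack([cv2.resize(np.hstack([a[150:250,210:340],b[160:260,230:360]]),None,fx=3,fy=3,interpolation=2),cv2.resize(np.hstack([a[150:350,140:360],b[120:320,110:410]]),None,fx=1.5,fy=1.5)]))
if 0: pass
E
```

```text
(no output)
```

View pics/f1.png

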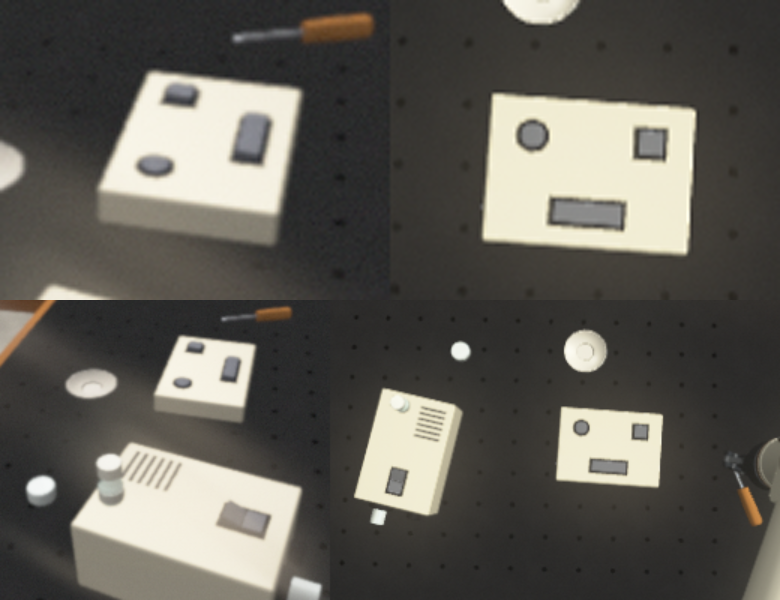

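The rocker is on, the lamp key is in and the shutter bar is back up. The console and the loose items haven't moved, and the hand is well above everything.

```bash
python3 -c "
from workcell import *
print(sign_off())"
```

```text
the job is handed in; nothing more can be done
None
```

The microscope picture was taken in the order asked: rocker on, lamp key fully in, then shutter bar pressed to the bottom and sprung back. The erase key and loose items were left alone, the hand finished clear, and I signed off at about 15 s; no verdict was shown.

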